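Zero the packing scale under the green-lidded tub

ROBOT

A 6-joint arm with a two-finger parallel gripper is mounted at the origin on the work surface; the furniture and walls round the work are solid. World frame = base frame: x ahead of the robot, y to its left, z up, the work surface at z = 0. Lengths are in m, angles in degrees, forces in N, time in s.
With the tool pointing down it reaches from about 0.25 to 0.725 m from the base axis. Payload 9.7 kg.
Tool frame: the origin (TCP) lies midway between the tips of the shut fingers; the grasp point (between the pads) lies 19 mm behind it; z points along the fingers, y is the line along which they close (so a half turn about z gives the same grasp; the last joint's range is limited). The gripper opens to 85 mm and grips with 20 to 120 N. Pads are 22 mm wide; open, the fingers measure 114 mm over their backs; the gripper's body (76 mm by 85 mm) begins 54 mm behind the grasp point. The pads swing forward as they close: fully open they stand 13 mm farther back than shut.
Start: joints at [77.349, 4.979, 10.078, 95.1, 0, 90], TCP at [0.12, 0.537, 0.231] pointing down, gripper open.
Joint ranges: [-179.16, 179.16], [-48.56, 103.87], [-65.8, 70.77], [-126.05, 130.52], [-82.76, 87.17], [-180, 180]. Speed limits (degrees/s): [127.2, 127.2, 147.25, 180, 180, 180].

INTERFACE

Orientations are given as [roll, pitch, yaw] about the fixed x, y, z axes, in that order (R = Rz(yaw) Ry(pitch) Rx(roll)).
In Python, from workcell import bot gives the robot as it stands.
- The arm moves only by the shell command python3 -m crank 'ROWS' [FORCE]. ROWS is JSON, a list of rows, each an object with "gripper": the finger opening in mm, from 0 to 85.4; "travel": the shift along the tool's x, y, z in mm, a list of three; "twist": the turn, a rotation vector about the tool's x, y, z in rad, a list of three. In form: [{"gripper": gripper, "travel": [tx, ty, tz], "twist": [rx, ry, rz]}, ...]. A call has 1 to 12 rows; each row shifts and turns the commanded pose from where the row before left it, along the tool's axes as they then stand; what a row does not reach is not made up. A row lasts 1/8 s, in which the tool goes at most 62.5 mm and 10.7 degrees, less where a joint would pass 70% of its speed; a pose out of reach is approached as far as the arm can. A call is refused whole if a number of a shift passes 62.5 or a number of a turn 0.188, either way. A call with a gripper value outside its range is refused whole. The fingers move at their own pace and stop on an object; FORCE is the grip in N (left out, the last holds). Time passes only in rows, so rows that do not move let the fingers close. It gives the time, the measured TCP pose, the force, the opening and the grip force at its end, in the units of the state.
- bot.get_obs(): the state, without advancing time (a new reading comes with each control period).
- bot.camera(name): name is "scene" or "top"; returns the picture (400x640x3 uint8, red, green, blue); there is no depth.
- bot.calibration(name): a dict with "vfov" (degrees; the focal length in pixels is half the picture's height over the tangent of half this angle, whatever the lens; pixels are square), "cx", "cy" (the principal point, pixels), "camera_from_world" (4x4, takes a point from world to camera coordinates). Camera axes: x right, y down, z forward; pixel columns grow to the right and rows downward; lengths in m; the calibration is good to about 2 mm. A picture is of the moment at which its call begins. calibration takes no time and is no camera call.
- bot.job_done(): hands the job in; it is judged then, once.
The state is a dict: "time": time; "q": joint angles; "qd": joint speeds; "joint_efforts": joint torques, N m; "ee_pos": TCP position; "tcp_rot": TCP orientation; "wrist_force": force on the tool from outside, world axes, zero at the start; "torque": the same for the moment, N m; "opening": finger opening in m; "grasp_force": force on a finger pad.
Only numpy, scipy, OpenCV 4.12 (cv2) and the standard library are available. Lean on these libraries where they do the work, as an engineer would, in place of code of your own. Each camera call takes 0.05 s, during which the arm holds its last target. There are 200 camera calls.

TASK

The empty tub with the green lid is standing on one of the two bench scales. Zero that scale: turn its tare knob until the red needle points at the green zero mark. Leave the tub where it stands on the pan, and do not turn the knob of the other scale.

Things in the scene. Friction and masses are not known exactly. Their poses are not given: they have to be found in the camera images.
- tare_a (a joint): Tare knob, on a vertical axis, of the scale under the green-lidded tub. 0 rad: red needle on the green zero mark (bar on the white dial's edge plus a block outside it, on the pan's side). Grows anticlockwise seen from above. Starts at -1.4 to -0.6, so turn it anticlockwise. Stops at -2.1 and 1.2 only. Friction 0.04 N m, no spring; stays as left.
- tare_a_grip (a point): On that knob's axis at grip height; turns with it: x along the black finger bar toward the red needle, z up. Bar 46 mm long (x), 14 thick (y), from 22 mm below this point to 12 above; under it a black skirt 58 across, 8 high, and a drum 120 across, top 32 below this point. Needle reaches 51 mm out. The pan's centre is 150 mm from the axis.
- tub_green: Tub with a green screw lid, 66 mm across, 70 high, loose, on the round steel pan (110 across, top 36 above the bench) at the far end of the scale to be zeroed, a fixed grey case 270 x 136 mm that may stand turned up to 15 degrees. Origin: centre of its underside, z up.
- tare_b_tip (a point): Tip of the red needle of the other scale's tare knob, which must not be turned: 50 mm from that knob's axis, 53 mm above the bench. That scale is of the same make and carries a tub with a yellow lid.
Mind the look-alikes: they are no part of the job. Several things have the shape of the tub_green; the one meant has the colours described above.

How it is judged (in metres and radians):
At the end, for the whole second after the job is handed in: The knob of the scale with the green-lidded tub is at rest with its needle within 10 degrees of the zero mark; that tub stands upright within 20 mm of where it stood; the needle tip of the other scale is within 12 mm of where it was (value of joint tare_a between -0.18 and 0.18 rad and velocity of joint tare_a between -0.05 and 0.05 rad/s and distance of tub_green from where it was at the start of the episode below 0.02 m and angle between tub_green's own z axis and vertical below 0.1 rad and distance of tare_b_tip from where it was at the start of the episode below 0.012 m); the robot touches nothing.
It fails at once if the knob of the other scale is turned (its needle tip moves 12 mm or more) (distance of tare_b_tip from where it was at the start of the episode above 0.012 m).
It fails at once if the green-lidded tub is pushed 20 mm or more from where it stood, or tipped over (distance of tub_green from where it was at the start of the episode above 0.02 m or angle between tub_green's own z axis and vertical above 0.35 rad).
It also fails if it takes over 29 s, if anything falls off the work surface, if the arm or the gripper's body presses on something with over 40 N, if the wrist force passes 120 N, or if a joint passes its speed limit or range.

## Working session

There is one attempt and no reset: what is moved stays moved. The work goes in short steps, Python scripts to look and compute and a shell command to move; the robot and the scene stay as the last step left them, time stands still between calls to the robot, and variables do not carry over. Pictures are saved under pics/ and viewed, at most 10 in all, crops included, and the job is handed in when it is done.

```bash
mkdir -p pics
python3 - <<'E'
from workcell import bot
import cv2,numpy as np
for n in("scene","top"):
    im=bot.camera(n); cv2.imwrite(f"pics/{n}0.png",im[:,:,::-1]); c=bot.calibration(n)
    print(n,c["vfov"],c["cx"],c["cy"],np.round(c["camera_from_world"],3).tolist())
o=bot.get_obs();print(o["time"],o["ee_pos"],o["tcp_rot"],o["opening"])
E
```

```text
scene 50.102743531115 312.77153903100515 201.63155651243085 [[0.665, -0.747, 0.016, -0.318], [-0.56, -0.512, -0.651, 0.391], [0.495, 0.424, -0.759, 0.892], [0.0, 0.0, 0.0, 1.0]]
top 49.878935735777794 317.5283908771689 201.80693166655928 [[-0.026, -0.999, -0.022, 0.06], [-0.988, 0.029, -0.153, 0.544], [0.154, 0.018, -0.988, 1.144], [0.0, 0.0, 0.0, 1.0]]
0.1 [0.1204281  0.53646812 0.23066371] [-1.79934949e+02  3.77324521e-04  1.67346753e+02] 0.08533163609682222
```

View pics/scene0.png

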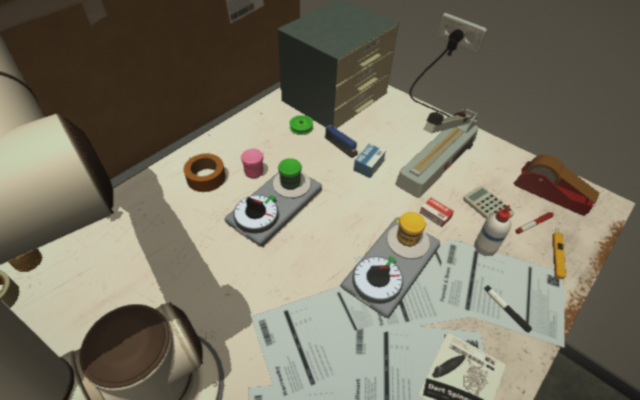

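View pics/top0.png

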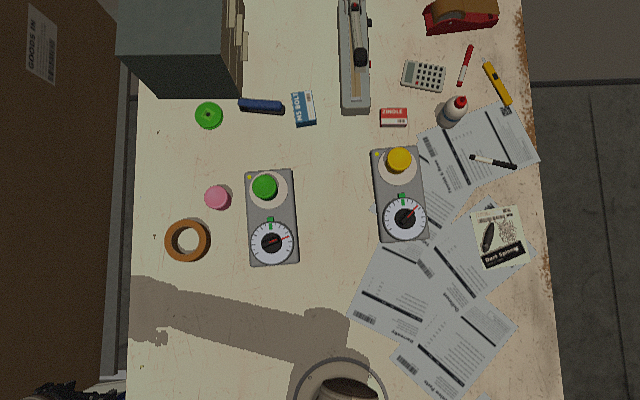

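Top view: the green-lidded tub is at (265,187) on the left scale, whose dial is at (272,243). Look-alikes:
- the green reel at (208,115)
- the pink tub at (217,197)
- the yellow-lidded tub at (398,160), on the other scale with its dial at (404,219)

By the description I choose the left scale. I'll crop it close and measure it.

```bash
cat > h.py <<'E'
from workcell import bot
import cv2,numpy as np
def cal(n):
    c=bot.calibration(n);T=np.array(c["camera_from_world"]);f=200/np.tan(np.radians(c["vfov"]/2));return T,f,c["cx"],c["cy"]
def ray(n,p):
    T,f,cx,cy=cal(n);R=T[:3,:3];d=R.T@np.array([(p[0]-cx)/f,(p[1]-cy)/f,1]);return -R.T@T[:3,3],d/np.linalg.norm(d)
def onz(n,p,z):
    o,d=ray(n,p);return o+d*(z-o[2])/d[2]
def tri(p,q):
    (a,d),(b,e)=ray("scene",p),ray("top",q);s=np.linalg.lstsq(np.c_[d,-e],b-a,rcond=None)[0]
    P,Q=a+d*s[0],b+e*s[1];return (P+Q)/2,np.linalg.norm(P-Q)
def masks(im):
    h=cv2.cvtColor(im,cv2.COLOR_RGB2HSV).astype(int);H,S,V=h[...,0],h[...,1],h[...,2]
    return dict(red=((H<8)|(H>172))&(S>110)&(V>70),green=(H>45)&(H<80)&(S>110)&(V>50),black=(V<55),white=(S<40)&(V>170))
def comps(m,box,amin):
    x0,y0,x1,y1=box;w=np.zeros(m.shape,np.uint8);w[y0:y1,x0:x1]=m[y0:y1,x0:x1]
    n,l,st,c=cv2.connectedComponentsWithStats(w)
    return [(st[i,4],c[i].round(1).tolist(),st[i,:4].tolist(),np.argwhere(l==i)[:,::-1]) for i in range(1,n) if st[i,4]>=amin]
E
python3 - <<'E'
from h import *
B={"scene":(222,145,330,245),"top":(240,160,305,272)}
out=[]
for n,b in B.items():
    im=bot.camera(n);m=masks(im)
    for k in m:
        for a,c,s,p in comps(m[k],b,6): print(n,k,a,c,s)
    x0,y0,x1,y1=b;out.append(cv2.resize(im[y0:y1,x0:x1,::-1],None,fx=(560/(y1-y0)),fy=560/(y1-y0),interpolation=cv2.INTER_CUBIC))
    cv2.imwrite(f"pics/crop_{n}.png",out[-1])
o=out[0];cv2.imwrite("pics/crops.png",cv2.resize(np.hstack([cv2.resize(o,(450,int(450*o.shape[0]/o.shape[1])))[:416],cv2.resize(out[1],(325,560))[130:546]]),None,fx=1,fy=1))
E
```

```text
scene red 271 [252.4, 167.2] [243, 156, 19, 22]
scene red 17 [257.2, 201.5] [253, 200, 9, 4]
scene green 343 [289.4, 167.8] [279, 159, 22, 19]
scene green 17 [271.8, 197.5] [269, 196, 6, 4]
scene green 6 [267.0, 200.5] [266, 199, 3, 4]
scene black 24 [222.8, 175.9] [222, 171, 3, 11]
scene black 190 [290.3, 181.5] [281, 174, 19, 15]
scene black 261 [254.4, 209.0] [246, 198, 19, 20]
scene black 98 [257.5, 227.9] [237, 218, 40, 15]
scene black 14 [265.5, 241.0] [262, 238, 8, 7]
scene white 467 [232.7, 155.1] [222, 145, 32, 27]
scene white 20 [327.2, 153.4] [325, 149, 5, 9]
scene white 722 [305.3, 177.6] [273, 157, 57, 40]
scene white 1417 [246.0, 198.6] [222, 171, 56, 57]
scene white 1097 [312.3, 218.3] [284, 192, 46, 51]
scene white 60 [224.9, 231.0] [222, 226, 9, 13]
scene white 109 [237.9, 241.7] [223, 237, 28, 8]
top red 10 [284.5, 237.5] [281, 236, 8, 4]
top red 18 [272.3, 240.4] [269, 239, 8, 5]
top green 462 [264.0, 186.4] [252, 175, 25, 25]
top green 28 [269.6, 219.0] [267, 217, 6, 5]
top green 16 [270.1, 225.8] [269, 223, 3, 6]
top black 115 [295.4, 217.0] [291, 171, 9, 91]
top black 50 [272.1, 195.3] [263, 187, 15, 14]
top black 31 [291.2, 244.0] [286, 229, 8, 31]
top black 303 [271.1, 242.7] [261, 233, 21, 20]
top white 6 [263.0, 226.8] [262, 225, 3, 5]
top white 10 [267.2, 226.2] [266, 224, 3, 6]
top white 82 [274.3, 236.0] [259, 224, 33, 30]
top white 6 [281.5, 227.0] [280, 226, 4, 3]
top white 6 [284.7, 230.8] [283, 229, 4, 4]
top white 7 [255.7, 232.9] [254, 232, 4, 3]
top white 6 [252.8, 237.2] [252, 236, 3, 3]
top white 6 [252.7, 242.3] [252, 241, 3, 3]
top white 18 [281.4, 246.1] [278, 240, 6, 13]
top white 6 [252.5, 247.0] [252, 246, 2, 3]
top white 7 [254.7, 251.7] [253, 251, 5, 3]
top white 12 [282.1, 258.6] [278, 256, 9, 6]
top white 6 [268.5, 262.0] [266, 262, 6, 1]
```

View pics/crops.png

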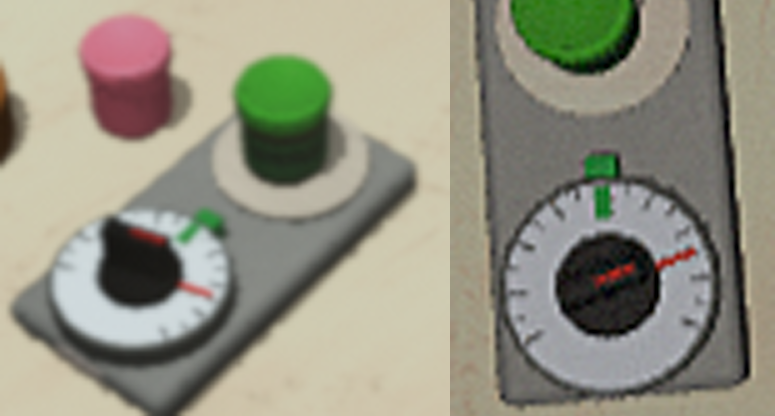

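The crop confirms the choice: the green-lidded tub stands on the left scale. In the top view the dial centre is near (272,243), the needle tip near (289,236.4) and the green zero mark at (270,226), so the knob is about 70° clockwise of zero.

Run:
```python
from h import *
print("tip",tri((272.6,215.8),(289,236.4)))
print("dial",tri((222+140/4.167,145+279/4.167),(272,243)))
z=.051
c=onz("top",(272,243),z);t=onz("top",(289,236.4),.053);g=onz("top",(270.1,225.8),.051);p=onz("top",(264.0,186.4),.106)
e=[onz("top",q,z) for q in((250.4,243),(293.6,243),(272,221.4),(272,264.6))]
print("c",c,"diam",np.linalg.norm(e[0]-e[1]),np.linalg.norm(e[2]-e[3]))
for n,v in(("tip",t),("green",g),("lid",p)):
    d=v-c;print(n,v,np.linalg.norm(d[:2]),np.degrees(np.arctan2(d[1],d[0])))
# bar top red line in both
for zz in(.085,.095):print(zz,onz("top",(272.3,240.4),zz))
print(tri((257.2,201.5),(272.3,240.4)))
m=masks(bot.camera("top"))
for q in comps(m["red"],(255,225,300,255),5):
    P=np.array([onz("top",x,.053 if q[1][0]>279 else .095) for x in q[3]]);v=np.linalg.svd(P[:,:2]-P[:,:2].mean(0))[2][0];print(P.mean(0),np.degrees(np.arctan2(v[1],v[0])))
```

```text
tip (array([0.45221044, 0.12214024, 0.05756824]), np.float64(0.0039569552318013445))
dial (array([0.43582911, 0.16966786, 0.04922478]), np.float64(0.0027669834508461965))
c [0.43465915 0.17033353 0.051     ] diam 0.11715028036645878 0.11653514282989247
tip [0.45106246 0.12383119 0.053     ] 0.04931060933710013 -70.57012763786335
green [0.48148613 0.17505121 0.051     ] 0.04706403070676729 5.752970373692156
lid [0.58033315 0.18297982 0.106     ] 0.14622190315217906 4.961539821754048
0.085 [0.43933996 0.16516684 0.085     ]
0.095 [0.43865876 0.1639072  0.095     ]
(array([0.44002566, 0.16299896, 0.09365489]), np.float64(0.003337879943064474))
[0.44843085 0.13606011 0.053     ] 111.27242424668079
[0.43891808 0.16330466 0.095     ] -72.20632076849786
```

Knob axis is (0.435, 0.170), with the drum top at about 0.051, so the grip point is at z ≈ 0.083. The bar's yaw is about -71.5° and the zero direction about 5.3°, so it needs roughly +76° of turn. I'll move above it first, then turn the tool.

```bash
python3 -m crank '[{"gripper":60,"travel":[-39,-29,0],"twist":[0,0,0]},{"gripper":60,"travel":[-39,-29,0],"twist":[0,0,0]},{"gripper":60,"travel":[-39,-29,0],"twist":[0,0,0]},{"gripper":60,"travel":[-39,-29,0],"twist":[0,0,0]},{"gripper":60,"travel":[-39,-29,0],"twist":[0,0,0]},{"gripper":60,"travel":[-39,-29,0],"twist":[0,0,0]},{"gripper":60,"travel":[-39,-29,0],"twist":[0,0,0]},{"gripper":60,"travel":[-39,-29,0],"twist":[0,0,0]},{"gripper":60,"travel":[-39,-29,0],"twist":[0,0,0]},{"gripper":60,"travel":[-36,-28,0],"twist":[0,0,0]}]'
python3 -m crank '[{"gripper":60,"travel":[0,0,10],"twist":[0,0,0.171]},{"gripper":60,"travel":[0,0,10],"twist":[0,0,0.171]},{"gripper":60,"travel":[0,0,10],"twist":[0,0,0.171]},{"gripper":60,"travel":[0,0,10],"twist":[0,0,0.171]},{"gripper":60,"travel":[0,0,10],"twist":[0,0,0.171]},{"gripper":60,"travel":[0,0,10],"twist":[0,0,0.171]},{"gripper":60,"travel":[0,0,0],"twist":[0,0,0]},{"gripper":60,"travel":[0,0,0],"twist":[0,0,0]}]'
python3 - <<'E'
from h import *
o=bot.get_obs();print(o["q"])
a=bot.camera("scene")
cv2.imwrite("pics/near.png",cv2.resize(a[100:260,180:360,::-1],None,fx=3.3,fy=3.3,interpolation=cv2.INTER_CUBIC))
E
```

```text
time: 1.5
ee_pos: [0.4357, 0.1684, 0.2313]
tcp_rot: [180.0, 0.0, 167.3]
wrist_force: [0.2, 1.2, 0.3]
opening: 0.0601
grasp_force: 0.0
time: 2.5
ee_pos: [0.4348, 0.1699, 0.1717]
tcp_rot: [180.0, 0.0, 108.8]
wrist_force: [0.1, 0.4, 0.9]
opening: 0.0599
grasp_force: 0.0
[ 2.13460898e+01 -7.21805327e+00 -8.52982571e+00  8.86684889e+01
 -2.15528483e-03  9.25682677e+01]
```

View pics/near.png

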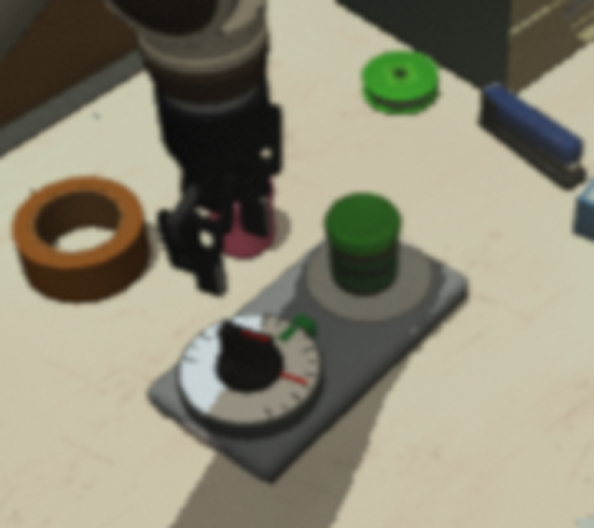

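The picture shows the open fingers at crop (195,250) and (255,210), above the knob bar at (240,345) and straddling it as intended. The tub is well clear. I'll descend and grip.

```bash
python3 -m crank '[{"gripper":60,"travel":[0,0,26],"twist":[0,0,0]},{"gripper":60,"travel":[0,0,26],"twist":[0,0,0]},{"gripper":60,"travel":[0,0,26],"twist":[0,0,0]},{"gripper":60,"travel":[0,0,25],"twist":[0,0,0]},{"gripper":60,"travel":[0,0,0],"twist":[0,0,0]},{"gripper":60,"travel":[0,0,0],"twist":[0,0,0]}]' 25
python3 -m crank '[{"gripper":5,"travel":[0,0,0],"twist":[0,0,0]},{"gripper":5,"travel":[0,0,0],"twist":[0,0,0]},{"gripper":5,"travel":[0,0,0],"twist":[0,0,0]},{"gripper":5,"travel":[0,0,0],"twist":[0,0,0]},{"gripper":5,"travel":[0,0,0],"twist":[0,0,0]},{"gripper":5,"travel":[0,0,0],"twist":[0,0,0]},{"gripper":5,"travel":[0,0,0],"twist":[0,0,0]},{"gripper":5,"travel":[0,0,0],"twist":[0,0,0]}]' 25
```

```text
time: 3.3
ee_pos: [0.4353, 0.1701, 0.0695]
tcp_rot: [179.9, -0.0, 108.6]
wrist_force: [-0.3, 0.5, 1.0]
opening: 0.0598
grasp_force: 0.0
time: 4.3
ee_pos: [0.438, 0.1709, 0.0696]
tcp_rot: [179.6, 0.0, 108.6]
wrist_force: [15.3, 4.7, -4.1]
opening: 0.0134
grasp_force: 30.9
```

The opening is 13.4 mm, so the bar is gripped. The side force shows the axis about 3 mm along tool +y; I'll shift to match and then turn.

```bash
python3 -m crank '[{"gripper":5,"travel":[0,3,0],"twist":[0,0,0]},{"gripper":5,"travel":[0,0,0],"twist":[0,0,0]},{"gripper":5,"travel":[0,0,0],"twist":[0,0,-0.1]},{"gripper":5,"travel":[0,0,0],"twist":[0,0,-0.1]},{"gripper":5,"travel":[0,0,0],"twist":[0,0,-0.1]},{"gripper":5,"travel":[0,0,0],"twist":[0,0,-0.1]},{"gripper":5,"travel":[0,0,0],"twist":[0,0,-0.1]},{"gripper":5,"travel":[0,0,0],"twist":[0,0,-0.1]},{"gripper":5,"travel":[0,0,0],"twist":[0,0,0]}]'
python3 -c "
from workcell import bot;print(bot.get_obs()['torque'],bot.get_obs()['q'])"
```

```text
time: 5.42
ee_pos: [0.4395, 0.1718, 0.0695]
tcp_rot: [179.8, 0.1, 143.0]
wrist_force: [7.9, 3.9, 0.6]
opening: 0.0131
grasp_force: 31.6
[ 0.65911322 -1.33937037  0.01610422] [ 2.13352760e+01 -6.04070860e+00 -1.87513071e+01  7.70135789e+01
  1.95867373e-02  5.82970810e+01]
```

```bash
python3 -m crank '[{"gripper":5,"travel":[-1,1.5,0],"twist":[0,0,-0.1]},{"gripper":5,"travel":[0,0,0],"twist":[0,0,-0.1]},{"gripper":5,"travel":[0,0,0],"twist":[0,0,-0.1]},{"gripper":5,"travel":[0,0,0],"twist":[0,0,-0.1]},{"gripper":5,"travel":[0,0,0],"twist":[0,0,-0.1]},{"gripper":5,"travel":[0,0,0],"twist":[0,0,-0.1]},{"gripper":5,"travel":[0,0,0],"twist":[0,0,-0.1]},{"gripper":5,"travel":[0,0,0],"twist":[0,0,-0.04]},{"gripper":5,"travel":[0,0,0],"twist":[0,0,0]},{"gripper":5,"travel":[0,0,0],"twist":[0,0,0]}]'
```

```text
time: 6.68
ee_pos: [0.4402, 0.1734, 0.0695]
tcp_rot: [179.8, 0.2, -174.6]
wrist_force: [1.6, 10.1, 3.8]
opening: 0.0132
grasp_force: 31.9
```

```bash
python3 -m crank '[{"gripper":5,"travel":[0,2,0],"twist":[0,0,0]},{"gripper":60,"travel":[0,0,0],"twist":[0,0,0]},{"gripper":60,"travel":[0,0,0],"twist":[0,0,0]},{"gripper":60,"travel":[0,0,0],"twist":[0,0,0]},{"gripper":60,"travel":[0,0,0],"twist":[0,0,0]},{"gripper":60,"travel":[0,0,-20],"twist":[0,0,0]},{"gripper":60,"travel":[0,0,-40],"twist":[0,0,0]},{"gripper":60,"travel":[0,0,-40],"twist":[0,0,0]},{"gripper":60,"travel":[50,0,-20],"twist":[0,0,0]},{"gripper":60,"travel":[50,0,-20],"twist":[0,0,0]},{"gripper":60,"travel":[40,0,0],"twist":[0,0,0]},{"gripper":60,"travel":[0,0,0],"twist":[0,0,0]}]'
python3 - <<'E'
from h import *
a=bot.camera("top");m=masks(a)
for k in("red","green"):
    for q in comps(m[k],(240,160,305,272),5): print(k,q[:3])
cv2.imwrite("pics/after.png",cv2.resize(a[150:280,235:440,::-1],None,fx=3.8,fy=3.8,interpolation=cv2.INTER_CUBIC))
E
```

```text
time: 8.18
ee_pos: [0.2983, 0.1603, 0.2092]
tcp_rot: [179.9, 0.1, -174.6]
wrist_force: [0.6, 0.5, -0.6]
opening: 0.0601
grasp_force: 0.0
red (np.int32(11), [269.5, 228.1], [269, 224, 2, 9])
red (np.int32(12), [268.8, 237.5], [268, 234, 2, 9])
green (np.int32(459), [264.0, 186.4], [252, 175, 25, 25])
green (np.int32(26), [269.6, 218.8], [267, 217, 6, 5])
green (np.int32(6), [271.0, 225.5], [271, 223, 1, 6])
```

View pics/after.png

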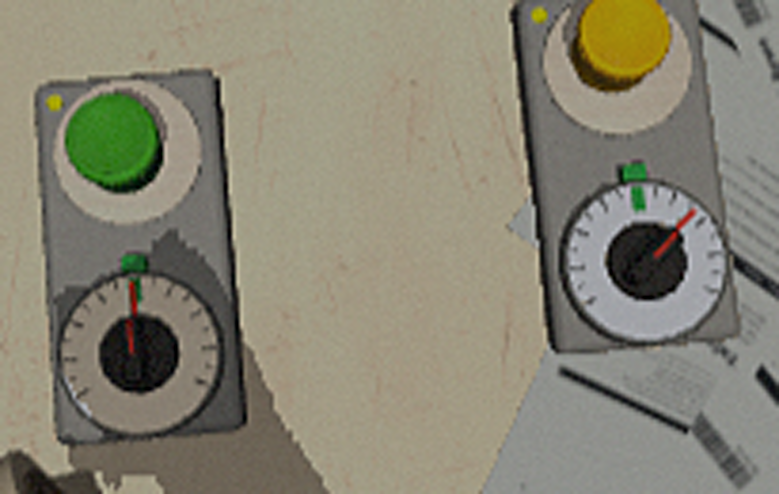

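The red needle now lies on the green bar, at (269.5,228) against (270.1,225.8), about 3° off. The tub hasn't moved from (264,186.4), the other scale is untouched, and the arm is clear.

```bash
python3 -c "
from workcell import bot;print(bot.job_done())"
```

```text
the job is handed in; nothing more can be done
None
```

I turned the tare knob of the green-tub scale until its needle sat about 3° from the zero mark. The tub and the other scale's knob are where they were, and the job is handed in; it returned no verdict.

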